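# Close the UV curing box, click its time selector to six and start it

### The arm

A 6-joint arm with a two-finger parallel gripper is mounted at the origin on a cart in front of the work surface, level with it; the furniture and walls round the work are solid. World frame = base frame: x ahead of the robot, y to its left, z up, the work surface at z = 0. Lengths are in m, angles in rad, forces in N, time in s.
With the tool pointing down it reaches from about 0.3 to 0.875 m from the base axis. Payload 6.4 kg.
Tool frame: the origin (TCP) lies between the finger pads; the fingertips stand manip.nose_length ahead of it and the grasp point (between the pads) lies 6 mm ahead of it (manip.nose_length is the distance from the TCP to the fingertips, in m); x points along the fingers, y is the direction in which the jaws open and shut, and the axes are right-handed (so a half turn about x gives the same grasp; the last joint's range is limited). The gripper opens to 85 mm and grips with 20 to 120 N. Pads are 22 mm wide; open, the fingers measure 114 mm over their backs; the gripper's body (76 mm by 85 mm) begins 54 mm behind the grasp point. The pads swing forward as they close: fully open they stand 13 mm farther back than shut.
Start: joints at [1.083, 0.181, 1.607, -0, 1.354, -0.206], TCP at [0.16, 0.552, 0.256] pointing down, gripper open.
Joint ranges: [-2.99, 2.99], [-0.89, 2.07], [0.3, 2.58], [-1.14, 4.28], [0, 2.63], [-3.12, 3.12]. Speed limits (rad/s): [2.57, 2.57, 3.01, 3.14, 3.14, 3.14].

### API

Orientations are given as a unit quaternion [w, x, y, z].
In Python, from rig import manip, camera, workorder gives the robot as it stands. The module is installed in compiled form; this text tells all that it offers.
- The arm moves only by the tool servo_tool, never from a script. Its argument "steps" is a list of rows, each an object with "dp": the shift along the tool's x, y, z in m, a list of three; "twist": the turn, a rotation vector about the tool's x, y, z in rad, a list of three. A call has exactly 5 rows; each row shifts and turns the commanded pose from where the row before left it, along the tool's axes as they then stand; what a row does not reach is not made up. A row lasts 1/10 s, in which the tool goes at most 50 mm and 8.59 degrees, less where a joint would pass 70% of its speed; a pose out of reach is approached as far as the arm can. A call is refused whole if a number of a shift passes 0.05 or a number of a turn 0.15, either way. A call with a gripper value outside its range is refused whole. "claw" is the gripper command: -1 is shut, 1 is fully open, values between are in proportion, set as the call begins (left out, the last holds). The fingers move at their own pace and stop on an object; "squeeze" is the grip in N (left out, the last holds). Time passes only in rows, so rows that do not move let the fingers close, or fill a call up. It gives the time, the measured TCP pose, the force and the opening at its end, in the units of the state.
- manip.state(): the state, without advancing time (a new reading comes with each control period).
- camera(name): name is "side" or "top"; returns a dict with "frame" (400x640x3 uint8, red, green, blue), "fx", "fy", "cx", "cy" (pixels), "R" (3x3) and "t" (3): a world point X has camera coordinates R X + t. Camera axes: x right, y down, z forward; pixel columns grow to the right and rows downward; lengths in m; the calibration is good to about 2 mm. A picture is of the moment at which its call begins. There is no depth.
- workorder.close_job(): hands the job in, once; it reports no verdict.
The state is a dict: "clock": time; "q": joint angles; "dq": joint speeds; "joint_torque": joint torques, N m; "tool_pos": TCP position; "tcp_rot": TCP orientation; "ft_force": force on the tool from outside, world axes, zero at the start; "moment": the same for the moment, N m; "finger_gap": opening from 0.0 (shut) to 1.0 (fully open).
Only numpy, scipy, OpenCV 4.12 (cv2) and the standard library are available. Lean on these libraries where they do the work, as an engineer would, in place of code of your own. Each camera call takes 0.05 s, during which the arm holds its last target. There are 200 camera calls.

### The job

Start a cure of the dops in the UV curing box: push its lid fully shut, turn the time selector clockwise to the sixth mark (six clicks up from the off ring), and only when both are done press the start button fully down and let it come up again. Do it all by pushing gently with the fingertips or the outside of the fingers; pinch and lift nothing, do not open the lid further, and leave the things standing about where they are.

Things in the scene. Friction and masses are not known exactly. Their poses are not given: they have to be found in the camera images.
- cure_box: White UV curing box, fixed to the table, 216 mm deep (x), 200 mm wide (y). Origin: centre of its underside; x points from the control deck (robot side) to the back. The front 100 mm is a control deck sloping 10 degrees, 73 mm high at the front, 90 mm at the back; the rest is a chamber with a 90 mm high rim and four dop sticks upright in a wooden block inside.
- timer_hub (a point): Centre of the time selector on the deck surface, 61 mm in front of the box origin and 42 mm to its left. Its z axis is the selector's axis, square to the sloping deck; its x axis points straight up the slope (12 o'clock), y to the left. Here stands a black pointer knob, 32 mm high: a round skirt 49 mm across and 7 mm high that carries an upright bar.
- timer_pointer (a point): Pointer end of the selector's bar, 30 mm from the axis and 20 mm above the deck; x points outward along the pointer. The bar stands 7 to 32 mm above the deck and reaches from 24 mm behind the axis (tail) to 31 mm before it (pointer, with a white line), 11 mm wide, 8 mm at the pointer; in its middle is a round boss 16 mm across.
- sixth_mark (a point): Middle of the sixth stroke of the scale, flat on the deck 40 mm from the selector's axis, at half past one. The scale lies round the selector, 35 to 45 mm from the axis: ten places 30 degrees apart, first the off ring at half past seven, then nine strokes clockwise, of which the third, sixth and ninth are longer and thicker.
- timer (a joint): Selector angle in rad: 0 at the off ring, growing clockwise seen from above; stops at 0 and 4.71. A sprung ball holds it at every click of 0.524 (30 degrees): the sixth mark is 3.142. It starts at click 0, 1 or 2. Past a click needs about 0.05 N m (2 N at the pointer's end); once half-way it jumps on to the next click by itself, ahead of the finger, and stays there.
- lid (a joint): Lid angle in rad: 0 shut, 1.5 wide open; it starts between 0.6 and 1.0. The hinge has friction (0.14 N m): the lid stays where it is left and needs about 1 to 2 N at its free edge to move.
- lid_edge (a point): Point on the lid's upper face, 8 mm from its free edge, mid-width; x points along the lid to the hinge, z out of its upper face. The lid is a flat panel, a black frame with an amber window, 116 mm from hinge to free edge, 200 mm wide, 10 mm thick, hinged along the back of the box; its free edge swings down towards the robot. Shut, its upper face is 101 mm above the table.
- lid_hinge (a point): Middle of the lid's hinge line, which runs along the box's y axis at its back, 91 mm above the table (this point lies 10 mm below the lid's upper face).
- start_top (a point): Centre of the top of the start button, a round steel push button 24 mm across in a black collar, on the right half of the deck, level with the selector and 98 mm to its right; z points out of the sloping deck. It is pressed along -z.
- start (a joint): Start button travel in m: 0 up, 0.005 fully down (about 5 N); it springs back.
- jar: Bystander: small grit jar with a black cap, 30 mm across, 42 mm high; origin at the centre of its underside.
- dish: Bystander: shallow round dish, 45 mm across, 10 mm high; origin at the centre of its underside.
- loupe: Bystander: folding loupe lying flat, 42 x 62 x 17 mm; origin at the centre of its underside.
- marker: Bystander: felt marker lying flat, 137 mm long (y), 15 mm thick; origin at the centre of its underside.
- dop_stick: Bystander: brass dop stick lying flat, 45 mm long (y), 6 mm thick; origin at the centre of its underside.
- tweezers: Bystander: steel tweezers lying flat behind the box, 135 mm long (y), 14 mm wide, 8 mm high; origin at the centre of the underside.

How it is judged:
By the outcome, as a careful person would: the job done as asked, in the order asked, and still so for the second after the job is handed in, with the robot touching nothing.
It also fails if it takes over 54 s, if anything falls off the work surface, if the arm or the gripper's body presses on something with over 40 N, if the wrist force passes 120 N, or if a joint passes its speed limit or range.

## Working session

There is one attempt and no reset: what is moved stays moved. The work goes in short steps, Python scripts to look and compute and a tool call to move; the robot and the scene stay as the last step left them, time stands still between calls to the robot, and variables do not carry over. Pictures are saved under pics/ and viewed, about 8 in all and at most 12, crops included, and the job is handed in when it is done.

Besides the shell and the picture viewer there is one more tool, called after ">>>" by a JSON object that holds its "name" and its "arguments". servo_tool: Moves the arm, as the interface text tells. Its arguments: {"type":"object","properties":{"steps":{"type":"array","items":{"type":"object","properties":{"dp":{"type":"array","items":{"type":"number"}},"twist":{"type":"array","items":{"type":"number"}}}}},"claw":{"type":"number"},"squeeze":{"type":"number"}},"required":["steps"]}

```bash
mkdir -p pics
cat > h.py <<'E'
import numpy as np, cv2
from rig import manip, camera, workorder
def snap(n,f):
    c=camera(n); cv2.imwrite('pics/'+f,c['frame'][:,:,::-1]); np.savez('pics/'+f[:-4],**{k:np.array(v) for k,v in c.items()}); return c
def proj(c,X):
    p=np.array(c['R'])@np.array(X)+np.array(c['t']); return np.array([c['fx']*p[0]/p[2]+c['cx'],c['fy']*p[1]/p[2]+c['cy']])
def ray(c,u,v):
    R=np.array(c['R']);t=np.array(c['t'])
    return -R.T@t, R.T@np.array([(u-c['cx'])/c['fx'],(v-c['cy'])/c['fy'],1.])
def onz(c,u,v,z):
    o,d=ray(c,u,v); return o+d*(z-o[2])/d[2]
E
python3 - <<'E'
from h import *
a=snap('top','t0.png');b=snap('side','s0.png')
for c in(a,b): print(c['fx'],c['cx'],c['cy'],-np.array(c['R']).T@np.array(c['t'])); print(np.round(c['R'],3))
print(manip.state(), manip.nose_length)
E
```

```text
510.7743993392277 312.1884802012716 195.62234939787706 [0.46462456 0.02609661 1.1283422 ]
[[-0.009 -1.    -0.022]
 [-0.996  0.011 -0.087]
 [ 0.087  0.022 -0.996]]
413.84529054974735 324.3748705295763 199.46866170751665 [ 0.03521694 -0.7470528   0.69377355]
[[ 0.83  -0.558  0.01 ]
 [-0.292 -0.45  -0.844]
 [ 0.475  0.698 -0.536]]
{'clock': 0.1, 'q': array([ 1.08269144e+00,  1.81501672e-01,  1.60789487e+00,  2.21235286e-05,
        1.35377501e+00, -2.06326723e-01]), 'dq': array([ 7.26489280e-05, -4.47521842e-04, -3.13071324e-03, -7.71486802e-04,
        2.14397267e-05, -5.40255459e-04]), 'joint_torque': array([ 8.86225880e-04, -4.45879662e+01, -3.52236414e+01, -1.40467764e-04,
        4.18102558e-03, -3.92027403e-05]), 'tool_pos': array([0.1596655 , 0.55192452, 0.25546091]), 'tcp_rot': array([ 0.69990285,  0.0987737 ,  0.70029712, -0.09981833]), 'ft_force': array([-0.24272428, -0.96476605, -0.33865412]), 'moment': array([0.03081916, 0.02172072, 0.01466653]), 'finger_gap': 0.9998727750741819} 0.025
```

View pics/t0.png

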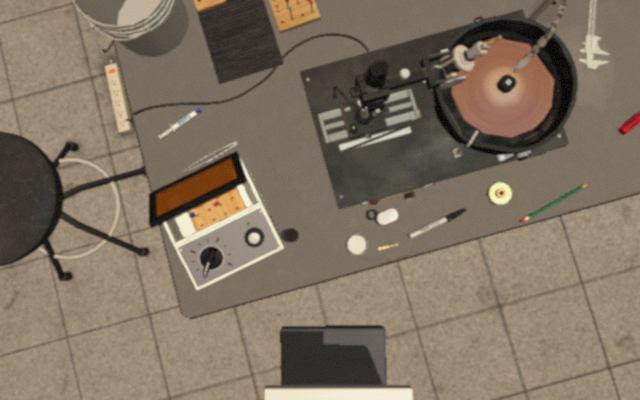

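View pics/s0.png

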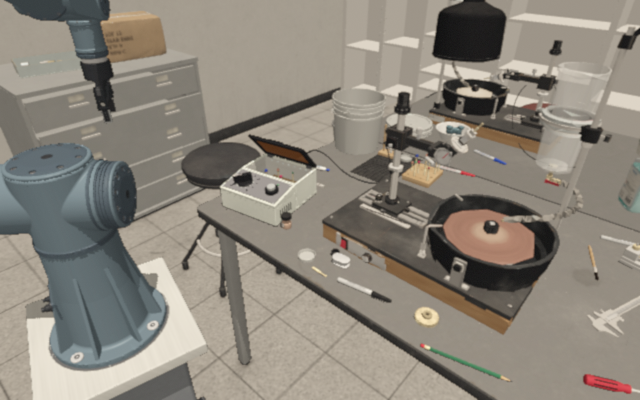

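The top view shows the box at about (215,220): knob at (210,258), start button at (255,237), lid edge running (150,222)-(243,182), jar at (290,235). Next, enlarged crops.

Run:
```python
from h import *
a=cv2.imread('pics/t0.png')[135:300,135:310];b=cv2.imread('pics/s0.png')[125:235,205:345]
cv2.imwrite('pics/c0.png',cv2.resize(a,None,fx=3.6,fy=3.6,interpolation=cv2.INTER_CUBIC))
cv2.imwrite('pics/c1.png',cv2.resize(b,None,fx=5,fy=5,interpolation=cv2.INTER_CUBIC))
```

```text
(no output)
```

View pics/c0.png

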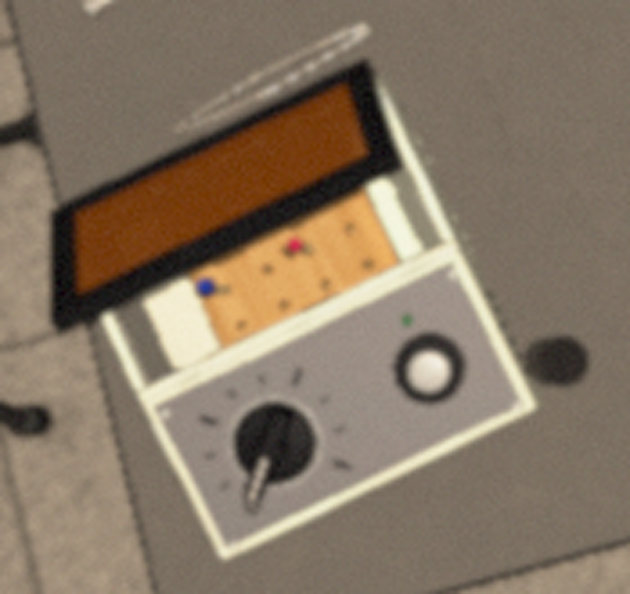

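View pics/c1.png

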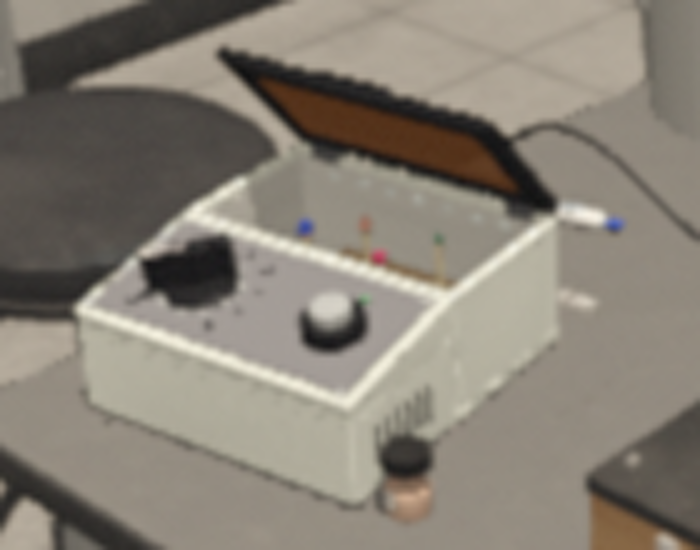

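The crops show the pointer on the off ring: strokes 1–9 are all visible, the third, sixth and ninth of them longer, and none lies under the pointer. So the selector is at click 0, and the jar is clear to the right. Next I'll cast rays for the deck corners and the lid edge.

```bash
cat >> h.py <<'E'
def load(f): return {k:(v if v.ndim else float(v)) for k,v in np.load('pics/'+f+'.npz').items()}
def T(u,v): return ((u+.5)/3.6-.5+135,(v+.5)/3.6-.5+135)
def S(u,v): return ((u+.5)/5-.5+205,(v+.5)/5-.5+125)
def fit(P,Q): # planar Kabsch P(box)->Q(world)
    p,q=P.mean(0),Q.mean(0); A=(P-p).T@(Q-q); th=np.arctan2(A[0,1]-A[1,0],A[0,0]+A[1,1])
    R=np.array([[np.cos(th),-np.sin(th)],[np.sin(th),np.cos(th)]]); return th,q-R@p,R
E
python3 - <<'E'
from h import *
t=load('t0');s=load('s0')
B=np.array([[-.108,.1,.073],[-.108,-.1,.073],[-.008,.1,.090],[-.008,-.1,.090]])
for n,c,f,px in(('top',t,T,[(223,555),(533,405),(150,395),(455,250)]),('side',s,S,[(80,310),(348,407),(190,212),(448,297)])):
    Q=np.array([onz(c,*f(*p),b[2])[:2] for p,b in zip(px,B)])
    th,o,R=fit(B[:,:2],Q); print(n,np.degrees(th),o,(Q-(B[:,:2]@R.T+o))*1000)
    if n=='top':
        def w(x,y,z): return np.r_[R@[x,y]+o,z]
        for nm,p in(('knob',(275,440)),):
            pass
        for nm,p,z in(('knobskirt',(275,442),.088),('ptip',(251,503),.09),('m6',(297,377),.087),('m9',(343,464),.078),('m3',(208,420),.082),('btn',(431,370),.092),('jar',(558,360),.042)):
            print(nm,np.round((onz(c,*f(*p),z)[:2]-o)@R*1000,1))
        # lid edge: free-edge corners, ray intersect box plane y=+-.1
        for p,y in(((57,328),.1),((400,165),-.1)):
            O,d=ray(c,*f(*p)); Ob=np.r_[(O[:2]-o)@R,O[2]]; db=np.r_[d[:2]@R,d[2]]
            k=(y-Ob[1])/db[1]; print('lid y-plane',Ob+k*db)
            # circle: radius .116 about (.108,.091)
            ks=np.linspace(.6,1.3,20001); X=Ob+ks[:,None]*db; e=np.abs(np.hypot(X[:,0]-.108,X[:,2]-.091)-.116); 
            X=X[(e<1e-3)&(X[:,0]<.108)]; print('lid lower edge', X[[0,-1]], [np.degrees(np.arctan2(x[2]-.091,.108-x[0])) for x in X[[0,-1]]])
    else:
        for p in((222,52),(553,208),):
            O,d=ray(c,*f(*p)); Ob=np.r_[(O[:2]-o)@R,O[2]]; db=np.r_[d[:2]@R,d[2]]
            for y in(.1,-.1):
                k=(y-Ob[1])/db[1]; print('side lid',y,Ob+k*db)
E
```

```text
top 24.921665108878962 [0.50710515 0.24396606] [[ 0.85254794 -1.1876017 ]
 [ 0.1445993   2.87386053]
 [ 1.43533359 -5.0523372 ]
 [-2.43248083  3.36607837]]
knobskirt [-63.2  42. ]
ptip [-88.5  67.9]
m6 [-35.2  15.7]
m9 [-90.5  14.1]
m3 [-35.1  72.7]
btn [-64.6 -55.3]
jar [ -88.4 -119.6]
lid y-plane [0.03265202 0.1        0.18251591]
lid lower edge [[ 0.03295511  0.10052011  0.18075701]
 [ 0.06732333  0.15949682 -0.01868988]] [np.float64(50.10135859478891), np.float64(-69.65353669100502)]
lid y-plane [ 0.02541261 -0.1         0.2256199 ]
lid lower edge [[ 0.03313156 -0.09605079  0.18087911]
 [ 0.06758008 -0.07842608 -0.01879219]] [np.float64(50.20602655849875), np.float64(-69.78884838230988)]
side 25.32573833626455 [0.50934085 0.24427858] [[ 0.65687388 -4.24098951]
 [-2.42061584 -0.31243359]
 [ 3.15144158  0.12274907]
 [-1.38769961  4.43067403]]
side lid 0.1 [0.03935831 0.1        0.17990117]
side lid -0.1 [-0.18553406 -0.1         0.30946376]
side lid 0.1 [ 0.42131582  0.1        -0.09887478]
side lid -0.1 [ 0.10012054 -0.1         0.10097557]
```

>>> {"name": "servo_tool", "arguments": {"steps": [{"twist": [-0.143, 0, 0]}, {"twist": [-0.143, 0, 0]}, {"twist": [-0.143, 0, 0]}, {"twist": [-0.143, 0, 0]}, {"twist": [-0.145, 0, 0]}], "claw": -1}}

```text
$.steps[0]: bad value
```

>>> {"name": "servo_tool", "arguments": {"steps": [{"dp": [0, -0.02, 0.0125]}, {"dp": [0, -0.03, 0.0185]}, {"dp": [0, -0.035, 0.022]}, {"dp": [0, -0.035, 0.022]}, {"dp": [0, -0.035, 0.022]}]}}

```text
$.steps[0]: bad value
```

>>> {"name": "servo_tool", "arguments": {"steps": [{"dp": [0, -0.035, 0.022]}, {"dp": [0, -0.035, 0.022]}, {"dp": [0, -0.035, 0.022]}, {"dp": [0, -0.035, 0.022]}, {"dp": [0, -0.035, 0.022]}]}}

```text
$.steps[0]: bad value
```

>>> {"name": "servo_tool", "arguments": {"steps": [{"dp": [0, -0.035, 0.022]}, {"dp": [0, -0.03, 0.018]}, {"dp": [0, -0.02, 0.012]}, {"dp": [0, -0.01, 0.006]}, {}]}}

```text
$.steps[0]: bad value
```

```bash
cat >> h.py <<'E'
from scipy.spatial.transform import Rotation as Ro
YAW=np.radians(25);O=np.array([.506,.244,0]);RB=Ro.from_euler('z',YAW).as_matrix()
def box(p): return RB.T@(np.array(p)-O)
def wld(b): return RB@np.array(b)+O
def st():
    s=manip.state(); q=s['tcp_rot']; M=RB.T@Ro.from_quat([q[1],q[2],q[3],q[0]]).as_matrix()
    p=box(s['tool_pos']); tip=p+M[:,0]*manip.nose_length
    print('t %.2f tcp'%s['clock'],p.round(4),'tip',tip.round(4),'F',(RB.T@s['ft_force']).round(2),'gap',round(s['finger_gap'],3)); print('axes',M.round(3).tolist(),manip.nose_length,'q',s['q'].round(2)); return s,tip,M
E
python3 -c "
from h import *
st()
a=snap('top','t1.png')
s=snap('side','s1.png')
u=cv2.resize(a['frame'][120:300,130:310,::-1],None,fx=2.2,fy=3,interpolation=2)
w=cv2.resize(s['frame'][60:240,200:380,::-1],None,fx=2.2,fy=3,interpolation=2)
cv2.imwrite('pics/v1.png',np.hstack([u,w]))"
```

```text
t 0.10 tcp [-0.1838  0.4254  0.2555] tip [-0.1838  0.4254  0.2305] F [-0.63 -0.77 -0.34] gap 1.0
axes [[-0.001, 0.658, 0.753], [-0.001, 0.753, -0.658], [-1.0, -0.002, -0.0]] 0.025 q [ 1.08  0.18  1.61  0.    1.35 -0.21]
```

View pics/v1.png

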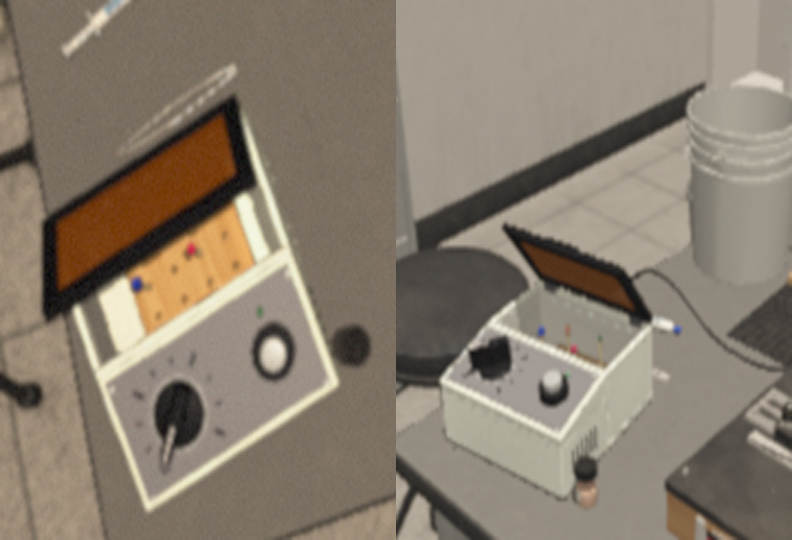

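The rows need both fields, so nothing moved and this picture shows the scene unchanged.

>>> {"name": "servo_tool", "arguments": {"steps": [{"dp": [0, 0, 0], "twist": [-0.143, 0, 0]}, {"dp": [0, 0, 0], "twist": [-0.143, 0, 0]}, {"dp": [0, 0, 0], "twist": [-0.143, 0, 0]}, {"dp": [0, 0, 0], "twist": [-0.143, 0, 0]}, {"dp": [0, 0, 0], "twist": [-0.145, 0, 0]}], "claw": -1}}

```text
clock: 0.7
tool_pos: [0.1598, 0.5522, 0.256]
tcp_rot: [0.69, -0.155, 0.69, 0.155]
ft_force: [-0.2, 0.2, -0.5]
finger_gap: 0.145
```

>>> {"name": "servo_tool", "arguments": {"steps": [{"dp": [0, -0.02, 0.0125], "twist": [0, 0, 0]}, {"dp": [0, -0.03, 0.0185], "twist": [0, 0, 0]}, {"dp": [0, -0.035, 0.022], "twist": [0, 0, 0]}, {"dp": [0, -0.035, 0.022], "twist": [0, 0, 0]}, {"dp": [0, -0.035, 0.022], "twist": [0, 0, 0]}]}}

```text
clock: 1.2
tool_pos: [0.3142, 0.4517, 0.2562]
tcp_rot: [0.69, -0.153, 0.69, 0.153]
ft_force: [0.7, 1.0, 1.0]
finger_gap: -0.002
```

```bash
python3 -c "
from h import *
st()"
```

```text
t 1.20 tcp [-0.0861  0.2693  0.2562] tip [-0.0861  0.2693  0.2312] F [1.1  0.63 1.  ] gap -0.002
axes [[-0.0, 0.001, 1.0], [-0.0, 1.0, -0.001], [-1.0, -0.0, -0.0]] 0.025 q [ 0.75  0.13  1.67  0.    1.35 -1.26]
```

>>> {"name": "servo_tool", "arguments": {"steps": [{"dp": [0, -0.035, 0.022], "twist": [0, 0, 0]}, {"dp": [0, -0.035, 0.022], "twist": [0, 0, 0]}, {"dp": [0, -0.035, 0.022], "twist": [0, 0, 0]}, {"dp": [0, -0.035, 0.022], "twist": [0, 0, 0]}, {"dp": [0, -0.035, 0.022], "twist": [0, 0, 0]}]}}

```text
clock: 1.7
tool_pos: [0.4879, 0.3392, 0.2561]
tcp_rot: [0.69, -0.153, 0.691, 0.153]
ft_force: [0.5, 0.7, -0.0]
finger_gap: 0.0
```

>>> {"name": "servo_tool", "arguments": {"steps": [{"dp": [0, -0.035, 0.022], "twist": [0, 0, 0]}, {"dp": [0, -0.03, 0.02], "twist": [0, 0, 0]}, {"dp": [0, -0.02, 0.012], "twist": [0, 0, 0]}, {"dp": [0, -0.01, 0.007], "twist": [0, 0, 0]}, {"dp": [0, 0, 0], "twist": [0, 0, 0]}]}}

```text
clock: 2.2
tool_pos: [0.5828, 0.2791, 0.2558]
tcp_rot: [0.69, -0.152, 0.691, 0.152]
ft_force: [-0.3, 0.8, -0.4]
finger_gap: -0.005
```

```bash
python3 -c "
from h import *
st()
a=snap('top','t2.png')
s=snap('side','s2.png')
u=cv2.resize(a['frame'][100:300,130:310,::-1],None,fx=2.2,fy=2.2,interpolation=2)
w=cv2.resize(s['frame'][60:260,200:380,::-1],None,fx=2.2,fy=2.2,interpolation=2)
cv2.imwrite('pics/v2.png',np.hstack([u,w]))"
```

```text
t 2.20 tcp [ 0.0845 -0.0007  0.2558] tip [ 0.0844 -0.0007  0.2308] F [ 0.11  0.86 -0.39] gap -0.005
axes [[-0.001, 0.003, 1.0], [0.0, 1.0, -0.003], [-1.0, 0.0, -0.001]] 0.025 q [ 0.26  0.34  1.42 -0.    1.39 -1.74]
```

View pics/v2.png

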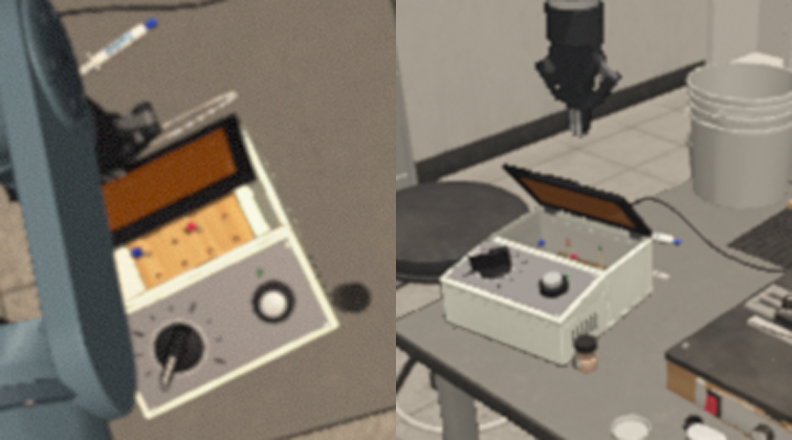

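The crop shows the shut fingertips at about (580,135), hanging above and behind the lid's free edge with everything clear. I'll come down and start pushing.

```bash
python3 -c "
from h import *
s=load('s2'); print(proj(s,wld([.0844,-.0007,.2308])), 'seen',283.6,121.4)"
```

```text
[283.02507205 121.45028865] seen 283.6 121.4
```

>>> {"name": "servo_tool", "arguments": {"steps": [{"dp": [0.012, 0, -0.004], "twist": [0, 0, 0]}, {"dp": [0.015, 0, -0.005], "twist": [0, 0, 0]}, {"dp": [0.012, 0, -0.004], "twist": [0, 0, 0]}, {"dp": [0.008, 0, -0.003], "twist": [0, 0, 0]}, {"dp": [0.004, 0, 0], "twist": [0, 0, 0]}]}}

```text
clock: 2.8
tool_pos: [0.5663, 0.2734, 0.204]
tcp_rot: [0.69, -0.153, 0.691, 0.153]
ft_force: [0.6, 0.2, 1.2]
finger_gap: -0.001
```

>>> {"name": "servo_tool", "arguments": {"steps": [{"dp": [0.004, 0, 0], "twist": [0, 0, 0]}, {"dp": [0.004, 0, 0], "twist": [0, 0, 0]}, {"dp": [0.003, 0, -0.001], "twist": [0, 0, 0]}, {"dp": [0.003, 0, -0.002], "twist": [0, 0, 0]}, {"dp": [0.002, 0, -0.002], "twist": [0, 0, 0]}]}}

```text
clock: 3.3
tool_pos: [0.5631, 0.271, 0.1893]
tcp_rot: [0.691, -0.153, 0.69, 0.153]
ft_force: [-0.4, 0.1, 1.8]
finger_gap: -0.004
```

```bash
python3 -c "
from h import *
st()"
```

```text
t 3.30 tcp [0.0632 0.0003 0.1893] tip [0.0632 0.0003 0.1643] F [-0.33  0.21  1.77] gap -0.004
axes [[0.0, 0.001, 1.0], [-0.0, 1.0, -0.001], [-1.0, -0.0, 0.0]] 0.025 q [ 0.26  0.35  1.53 -0.    1.25 -1.75]
```

>>> {"name": "servo_tool", "arguments": {"steps": [{"dp": [0.0035, 0, -0.003], "twist": [0, 0, 0]}, {"dp": [0.004, 0, -0.0035], "twist": [0, 0, 0]}, {"dp": [0.004, 0, -0.0035], "twist": [0, 0, 0]}, {"dp": [0.004, 0, -0.0035], "twist": [0, 0, 0]}, {"dp": [0.004, 0, -0.0035], "twist": [0, 0, 0]}]}}

```text
clock: 3.8
tool_pos: [0.5473, 0.2637, 0.1694]
tcp_rot: [0.69, -0.153, 0.69, 0.153]
ft_force: [0.3, -0.9, -0.3]
finger_gap: 0.005
```

>>> {"name": "servo_tool", "arguments": {"steps": [{"dp": [0.0045, 0, -0.003], "twist": [0, 0, 0]}, {"dp": [0.0045, 0, -0.003], "twist": [0, 0, 0]}, {"dp": [0.005, 0, -0.002], "twist": [0, 0, 0]}, {"dp": [0.005, 0, -0.002], "twist": [0, 0, 0]}, {"dp": [0.005, 0, -0.002], "twist": [0, 0, 0]}]}}

```text
clock: 4.3
tool_pos: [0.5365, 0.2588, 0.1453]
tcp_rot: [0.69, -0.153, 0.691, 0.153]
ft_force: [0.6, 0.2, 0.9]
finger_gap: -0.002
```

>>> {"name": "servo_tool", "arguments": {"steps": [{"dp": [0.004, 0, -0.002], "twist": [0, 0, 0]}, {"dp": [0.004, 0, -0.001], "twist": [0, 0, 0]}, {"dp": [0.003, 0, 0], "twist": [0, 0, 0]}, {"dp": [0.002, 0, 0], "twist": [0, 0, 0]}, {"dp": [0, 0, 0], "twist": [0, 0, 0]}]}}

```text
clock: 4.8
tool_pos: [0.5339, 0.2576, 0.1324]
tcp_rot: [0.69, -0.153, 0.691, 0.153]
ft_force: [-0.1, 0.7, 0.3]
finger_gap: -0.0
```

```bash
python3 -c "
from h import *
st()"
```

```text
t 4.80 tcp [0.031  0.0005 0.1324] tip [0.031  0.0005 0.1074] F [0.2  0.68 0.34] gap -0.0
axes [[-0.0, 0.001, 1.0], [0.0, 1.0, -0.001], [-1.0, 0.0, -0.0]] 0.025 q [ 0.25  0.36  1.66  0.    1.13 -1.76]
```

>>> {"name": "servo_tool", "arguments": {"steps": [{"dp": [0.002, 0, 0], "twist": [0, 0, 0]}, {"dp": [0.002, 0, 0], "twist": [0, 0, 0]}, {"dp": [0.001, 0, 0], "twist": [0, 0, 0]}, {"dp": [0.001, 0, 0], "twist": [0, 0, 0]}, {"dp": [0, 0, 0], "twist": [0, 0, 0]}]}}

```text
clock: 5.3
tool_pos: [0.534, 0.2576, 0.1266]
tcp_rot: [0.69, -0.153, 0.69, 0.153]
ft_force: [0.4, -0.4, -0.3]
finger_gap: 0.006
```

```bash
python3 -c "
from h import *
st()
a=snap('top','t3.png')
s=snap('side','s3.png')
u=cv2.resize(a['frame'][130:300,130:310,::-1],None,fx=2.2,fy=2.2,interpolation=2)
w=cv2.resize(s['frame'][90:260,200:380,::-1],None,fx=2.2,fy=2.2,interpolation=2)
cv2.imwrite('pics/v3.png',np.hstack([u,w]))"
```

```text
t 5.30 tcp [0.0311 0.0005 0.1266] tip [0.0311 0.0005 0.1016] F [ 0.22 -0.55 -0.35] gap 0.006
axes [[-0.0, 0.001, 1.0], [0.0, 1.0, -0.001], [-1.0, 0.0, -0.0]] 0.025 q [ 0.25  0.36  1.66  0.    1.12 -1.76]
```

View pics/v3.png

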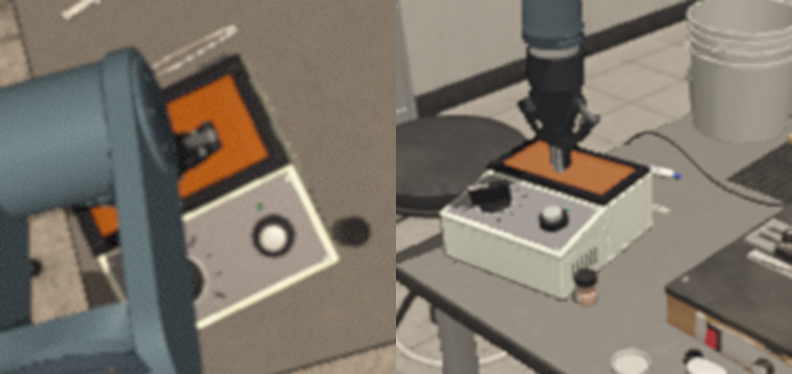

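The lid is nearly or fully shut, with the fingertip on its window at crop (560,165). I'll press down until a firm reaction shows.

>>> {"name": "servo_tool", "arguments": {"steps": [{"dp": [0.0008, 0, 0], "twist": [0, 0, 0]}, {"dp": [0.0008, 0, 0], "twist": [0, 0, 0]}, {"dp": [0.0006, 0, 0], "twist": [0, 0, 0]}, {"dp": [0, 0, 0], "twist": [0, 0, 0]}, {"dp": [0, 0, 0], "twist": [0, 0, 0]}]}}

```text
clock: 5.9
tool_pos: [0.5342, 0.2576, 0.126]
tcp_rot: [0.691, -0.153, 0.69, 0.153]
ft_force: [-3.5, -1.3, 9.3]
finger_gap: 0.0
```

```bash
python3 -c "
from h import *
st()"
```

```text
t 5.90 tcp [0.0313 0.0005 0.126 ] tip [0.0313 0.0005 0.101 ] F [-3.68  0.31  9.3 ] gap 0.0
axes [[0.0, 0.001, 1.0], [-0.0, 1.0, -0.001], [-1.0, -0.0, 0.0]] 0.025 q [ 0.25  0.37  1.66 -0.    1.12 -1.76]
```

Tip height is 0.101, the given shut height, with a 9 N reaction, so the lid is shut. Now I'll move to the selector, tilt the tool square to the deck and turn it so the flat of the fingers faces the pointer.

>>> {"name": "servo_tool", "arguments": {"steps": [{"dp": [-0.02, 0, 0], "twist": [0, 0, 0]}, {"dp": [-0.027, 0, -0.01], "twist": [0, 0, 0]}, {"dp": [0, 0.008, -0.025], "twist": [0, 0, 0]}, {"dp": [0, 0.011, -0.035], "twist": [0, 0, 0]}, {"dp": [0, 0.011, -0.035], "twist": [0, 0, 0]}]}}

```text
clock: 6.4
tool_pos: [0.4252, 0.2403, 0.1717]
tcp_rot: [0.691, -0.152, 0.69, 0.153]
ft_force: [-0.3, 0.4, 0.1]
finger_gap: 0.002
```

>>> {"name": "servo_tool", "arguments": {"steps": [{"dp": [0, 0.0115, -0.035], "twist": [0, 0, 0]}, {"dp": [0, 0, 0], "twist": [0, -0.0873, 0]}, {"dp": [0, 0, 0], "twist": [0, -0.0872, 0]}, {"dp": [0, 0, 0], "twist": [-0.13, 0, 0]}, {"dp": [0, 0, 0], "twist": [-0.13, 0, 0]}]}}

```text
clock: 6.9
tool_pos: [0.3891, 0.2361, 0.1718]
tcp_rot: [0.723, -0.236, 0.6, 0.247]
ft_force: [0.5, 0.3, -0.4]
finger_gap: 0.001
```

>>> {"name": "servo_tool", "arguments": {"steps": [{"dp": [0, 0, 0], "twist": [-0.131, 0, 0]}, {"dp": [0, 0, 0], "twist": [-0.131, 0, 0]}, {"dp": [0, 0, 0], "twist": [-0.131, 0, 0]}, {"dp": [0, 0, 0], "twist": [-0.131, 0, 0]}, {"dp": [0, 0, 0], "twist": [0, 0, 0]}]}}

```text
clock: 7.4
tool_pos: [0.3896, 0.2362, 0.1717]
tcp_rot: [0.638, -0.414, 0.517, 0.393]
ft_force: [-0.1, -0.1, -0.8]
finger_gap: 0.001
```

```bash
cat >> h.py <<'E'
c10,s10=np.cos(np.radians(10)),np.sin(np.radians(10)); U=np.array([c10,0,s10]);N=np.array([-s10,0,c10]);HUB=np.array([-.061,.042,.0813])
D=np.stack([U,[0,1,0],N])
def deck():
    s,tip,M=st(); d=D@(tip-HUB); yt=D@M[:,1]; zt=D@M[:,2]
    print('tip in deck frame mm',(d*1e3).round(1),'psi',np.degrees(np.arctan2(-yt[1],yt[0]))%360,'a',d@yt*1e3,'p',-d@zt*1e3,'tilt',(D@M[:,0]).round(3),'F tool',(M.T@(RB.T@s['ft_force'])).round(1))
E
python3 -c "
from h import *
deck()"
```

```text
t 7.40 tcp [-0.1088  0.0421  0.1717] tip [-0.1044  0.0421  0.1471] F [-0.17 -0.05 -0.79] gap 0.001
axes [[0.174, -0.695, 0.697], [-0.0, 0.708, 0.706], [-0.985, -0.123, 0.123]] 0.025 q [ 0.26 -0.11  2.1   0.04  0.98 -2.54]
tip in deck frame mm [-31.4   0.1  72.3] psi 225.07939565175485 a 22.213294452579614 p 22.10491823199195 tilt [ 0. -0. -1.] F tool [ 0.8  0.2 -0.3]
```

>>> {"name": "servo_tool", "arguments": {"steps": [{"dp": [0.01, 0, 0], "twist": [0, 0, 0]}, {"dp": [0.012, 0, 0], "twist": [0, 0, 0]}, {"dp": [0.008, 0, 0], "twist": [0, 0, 0]}, {"dp": [0.004, 0, 0], "twist": [0, 0, 0]}, {"dp": [0, 0, 0], "twist": [0, 0, 0]}]}}

```text
clock: 7.9
tool_pos: [0.3944, 0.2385, 0.1369]
tcp_rot: [0.638, -0.414, 0.518, 0.393]
ft_force: [0.5, 0.1, -0.1]
finger_gap: -0.0
```

```bash
python3 -c "
from h import *
deck()
a=snap('top','t4.png')
s=snap('side','s4.png')
u=cv2.resize(a['frame'][190:290,160:280,::-1],None,fx=3.3,fy=3.3,interpolation=2)
w=cv2.resize(s['frame'][130:230,210:330,::-1],None,fx=3.3,fy=3.3,interpolation=2)
cv2.imwrite('pics/v4.png',np.hstack([u,w]))"
```

```text
t 7.90 tcp [-0.1035  0.0422  0.1369] tip [-0.0992  0.0422  0.1123] F [ 0.44 -0.14 -0.09] gap -0.0
axes [[0.171, -0.695, 0.699], [0.0, 0.709, 0.705], [-0.985, -0.121, 0.122]] 0.025 q [ 0.27 -0.03  2.11  0.04  0.89 -2.54]
tip in deck frame mm [-32.3   0.2  37.2] psi 225.17694006215393 a 22.960980158559323 p 22.766159635822856 tilt [-0.002  0.    -1.   ] F tool [ 0.2 -0.4  0.2]
```

View pics/v4.png

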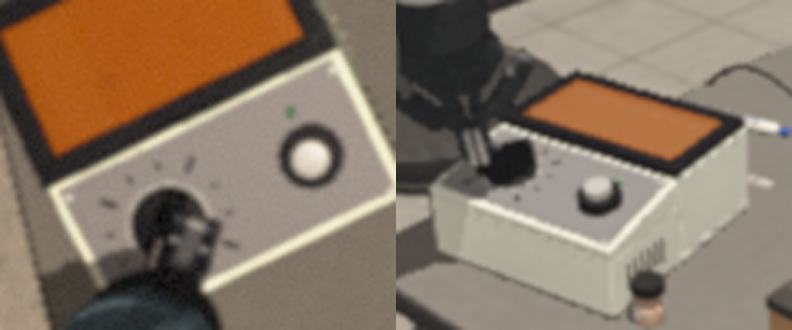

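The lid lies flush. The fingertips are beside the knob on its front (6 o'clock) side, at side crop (482,168) with the knob at (512,160), and the pointer is free. I'll descend beside it.

>>> {"name": "servo_tool", "arguments": {"steps": [{"dp": [0.006, 0, 0], "twist": [0, 0, 0]}, {"dp": [0.006, 0, 0], "twist": [0, 0, 0]}, {"dp": [0.006, 0, 0], "twist": [0, 0, 0]}, {"dp": [0.005, 0, 0], "twist": [0, 0, 0]}, {"dp": [0, 0, 0], "twist": [0, 0, 0]}]}}

```text
clock: 8.5
tool_pos: [0.398, 0.2402, 0.1145]
tcp_rot: [0.638, -0.414, 0.517, 0.393]
ft_force: [-0.7, -0.7, 0.4]
finger_gap: 0.006
```

>>> {"name": "servo_tool", "arguments": {"steps": [{"dp": [0, 0, 0.002], "twist": [0, 0, 0]}, {"dp": [0, 0, 0.002], "twist": [0, 0, 0]}, {"dp": [0, 0, 0.0015], "twist": [0, 0, 0]}, {"dp": [0, 0, 0.001], "twist": [0, 0, 0]}, {"dp": [0, 0, 0], "twist": [0, 0, 0]}]}}

```text
clock: 9.0
tool_pos: [0.4008, 0.2465, 0.1164]
tcp_rot: [0.638, -0.414, 0.517, 0.393]
ft_force: [-1.0, -1.5, 0.6]
finger_gap: 0.001
```

```bash
python3 -c "
from h import *
deck()"
```

```text
t 9.00 tcp [-0.0943  0.0467  0.1164] tip [-0.09    0.0467  0.0918] F [-1.5  -0.92  0.6 ] gap 0.001
axes [[0.174, -0.695, 0.698], [-0.0, 0.709, 0.706], [-0.985, -0.123, 0.123]] 0.025 q [ 0.28  0.03  2.1   0.04  0.84 -2.53]
tip in deck frame mm [-26.7   4.7  15.3] psi 225.12421977014597 a 22.140040634031305 p 15.627325130074382 tilt [ 0. -0. -1.] F tool [-0.8  0.3 -1.6]
```

>>> {"name": "servo_tool", "arguments": {"steps": [{"dp": [0, 0.0015, 0.0024], "twist": [0.105, 0, 0]}, {"dp": [0, 0.0015, 0.0024], "twist": [0.105, 0, 0]}, {"dp": [0, 0.0015, 0.0024], "twist": [0.105, 0, 0]}, {"dp": [0, 0.0015, 0.0024], "twist": [0.105, 0, 0]}, {"dp": [0, 0.0015, 0.0024], "twist": [0.105, 0, 0]}]}}

```text
clock: 9.5
tool_pos: [0.4006, 0.2605, 0.1173]
tcp_rot: [0.724, -0.233, 0.602, 0.244]
ft_force: [-1.5, -3.6, 0.9]
finger_gap: 0.001
```

```bash
python3 -c "
from h import *
deck()"
```

```text
t 9.50 tcp [-0.0886  0.0595  0.1173] tip [-0.0842  0.0595  0.0927] F [-2.84 -2.65  0.87] gap 0.001
axes [[0.173, -0.247, 0.953], [-0.0, 0.968, 0.251], [-0.985, -0.044, 0.168]] 0.025 q [ 0.31  0.04  2.08  0.03  0.84 -1.96]
tip in deck frame mm [-20.9  17.5  15.2] psi 255.46762662624678 a 22.190900025668174 p 15.849988956918141 tilt [-0. -0. -1.] F tool [-1.3 -1.9 -3.2]
```

>>> {"name": "servo_tool", "arguments": {"steps": [{"dp": [0, 0.0015, 0.0024], "twist": [0.105, 0, 0]}, {"dp": [0, 0.0015, 0.0024], "twist": [0.105, 0, 0]}, {"dp": [0, 0.0015, 0.0024], "twist": [0.105, 0, 0]}, {"dp": [0, 0.0015, 0.0024], "twist": [0.105, 0, 0]}, {"dp": [0, 0.0015, 0.0024], "twist": [0.105, 0, 0]}]}}

```text
clock: 10.0
tool_pos: [0.4071, 0.2724, 0.1191]
tcp_rot: [0.759, -0.037, 0.645, 0.079]
ft_force: [-4.7, -2.5, 1.4]
finger_gap: 0.005
```

>>> {"name": "servo_tool", "arguments": {"steps": [{"dp": [0, 0.0015, 0.0024], "twist": [0.105, 0, 0]}, {"dp": [0, 0.0015, 0.0024], "twist": [0.105, 0, 0]}, {"dp": [0, 0.0015, 0.0024], "twist": [0.105, 0, 0]}, {"dp": [0, 0.0015, 0.0024], "twist": [0.105, 0, 0]}, {"dp": [0, 0.0015, 0.0024], "twist": [0.105, 0, 0]}]}}

```text
clock: 10.5
tool_pos: [0.4188, 0.2795, 0.1214]
tcp_rot: [0.743, 0.162, 0.643, -0.091]
ft_force: [-4.2, 0.6, 2.2]
finger_gap: -0.003
```

```bash
python3 -c "
from h import *
deck()"
```

```text
t 10.50 tcp [-0.064   0.069   0.1214] tip [-0.0597  0.069   0.0968] F [-3.58  2.3   2.18] gap -0.003
axes [[0.172, 0.704, 0.689], [0.001, 0.699, -0.715], [-0.985, 0.123, 0.12]] 0.025 q [ 0.34  0.09  2.02  0.02  0.86 -0.88]
tip in deck frame mm [ 3.9 27.  15. ] psi 315.63918721309136 a 21.68239557600322 p 16.572270167977205 tilt [-0.002  0.001 -1.   ] F tool [-2.8 -0.6 -3.8]
```

>>> {"name": "servo_tool", "arguments": {"steps": [{"dp": [0, 0.0015, 0.0024], "twist": [0.105, 0, 0]}, {"dp": [0, 0.0015, 0.0024], "twist": [0.105, 0, 0]}, {"dp": [0, 0.0015, 0.0024], "twist": [0.105, 0, 0]}, {"dp": [0, 0.0015, 0.0024], "twist": [0.105, 0, 0]}, {"dp": [0, 0.0015, 0.0024], "twist": [0.105, 0, 0]}]}}

```text
clock: 11.0
tool_pos: [0.4328, 0.2795, 0.1238]
tcp_rot: [0.675, 0.349, 0.598, -0.254]
ft_force: [-2.3, 3.4, 2.3]
finger_gap: -0.001
```

>>> {"name": "servo_tool", "arguments": {"steps": [{"dp": [0, 0.0015, 0.0024], "twist": [0.105, 0, 0]}, {"dp": [0, 0.0015, 0.0024], "twist": [0.105, 0, 0]}, {"dp": [0, 0.0015, 0.0024], "twist": [0.105, 0, 0]}, {"dp": [0, 0.0015, 0.0024], "twist": [0.105, 0, 0]}, {"dp": [0, 0.0015, 0.0024], "twist": [0.105, 0, 0]}]}}

```text
clock: 11.5
tool_pos: [0.4451, 0.2724, 0.1253]
tcp_rot: [0.562, 0.513, 0.511, -0.4]
ft_force: [-1.4, 3.2, 1.3]
finger_gap: -0.001
```

```bash
python3 -c "
from h import *
deck()
a=snap('top','t5.png')
s=snap('side','s5.png')
u=cv2.resize(a['frame'][190:290,160:280,::-1],None,fx=3.3,fy=3.3,interpolation=2)
w=cv2.resize(s['frame'][130:230,210:330,::-1],None,fx=3.3,fy=3.3,interpolation=2)
cv2.imwrite('pics/v5.png',np.hstack([u,w]))"
```

```text
t 11.50 tcp [-0.0432  0.0515  0.1253] tip [-0.0389  0.0515  0.1007] F [0.12 3.53 1.28] gap -0.001
axes [[0.174, 0.948, -0.268], [0.001, -0.273, -0.962], [-0.985, 0.167, -0.048]] 0.025 q [0.31 0.13 1.97 0.03 0.87 0.13]
tip in deck frame mm [25.2  9.5 15.2] psi 15.815642296518046 a 21.599765473165455 p 16.0598660305263 tilt [-0.     0.001 -1.   ] F tool [-1.2 -0.6 -3.5]
```

View pics/v5.png

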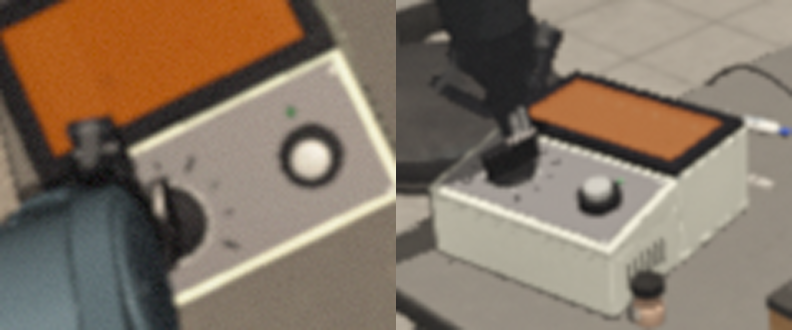

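The lid is still shut, and the pointer's white line at (160,195) aims at the fifth stroke (158,167), short of the sixth (190,162). So it is at click 5, and one more is needed in small steps.

>>> {"name": "servo_tool", "arguments": {"steps": [{"dp": [0, 0.0008, 0.0012], "twist": [0.0525, 0, 0]}, {"dp": [0, 0.0008, 0.0012], "twist": [0.0525, 0, 0]}, {"dp": [0, 0.0008, 0.0012], "twist": [0.0525, 0, 0]}, {"dp": [0, 0.0008, 0.0012], "twist": [0.0525, 0, 0]}, {"dp": [0, 0, 0], "twist": [0, 0, 0]}]}}

```text
clock: 12.1
tool_pos: [0.449, 0.2673, 0.1255]
tcp_rot: [0.507, 0.567, 0.467, -0.45]
ft_force: [0.4, -0.6, 0.2]
finger_gap: -0.001
```

```bash
python3 -c "
from h import *
deck()"
```

```text
t 12.10 tcp [-0.0418  0.0452  0.1255] tip [-0.0375  0.0452  0.1009] F [ 0.12 -0.7   0.18] gap -0.001
axes [[0.174, 0.874, -0.454], [-0.0, -0.461, -0.887], [-0.985, 0.154, -0.08]] 0.025 q [0.3  0.13 1.97 0.03 0.87 0.32]
tip in deck frame mm [26.6  3.2 15.2] psi 27.45985126128028 a 22.094391050198684 p 15.113153404552639 tilt [ 0. -0. -1.] F tool [-0.2  0.5  0.5]
```

The force dropped to zero, so it has jumped to the next click. I'll back off, lift straight up and check.

>>> {"name": "servo_tool", "arguments": {"steps": [{"dp": [0, 0, -0.004], "twist": [0, 0, 0]}, {"dp": [0, 0, -0.004], "twist": [0, 0, 0]}, {"dp": [-0.015, 0, 0], "twist": [0, 0, 0]}, {"dp": [-0.025, 0, 0], "twist": [0, 0, 0]}, {"dp": [-0.02, 0, 0], "twist": [0, 0, 0]}]}}

```text
clock: 12.6
tool_pos: [0.4396, 0.2714, 0.1861]
tcp_rot: [0.507, 0.567, 0.467, -0.45]
ft_force: [1.0, -0.1, 0.4]
finger_gap: 0.002
```

```bash
python3 -c "
from h import *
deck()
a=snap('top','t6.png')
s=snap('side','s6.png')
u=cv2.resize(a['frame'][190:290,160:280,::-1],None,fx=3.3,fy=3.3,interpolation=2)
w=cv2.resize(s['frame'][130:230,210:330,::-1],None,fx=3.3,fy=3.3,interpolation=2)
cv2.imwrite('pics/v6.png',np.hstack([u,w]))"
```

```text
t 12.60 tcp [-0.0486  0.0529  0.1861] tip [-0.0443  0.0529  0.1615] F [ 0.91 -0.53  0.36] gap 0.002
axes [[0.174, 0.874, -0.454], [-0.0, -0.461, -0.887], [-0.985, 0.154, -0.08]] 0.025 q [0.31 0.02 1.94 0.03 1.   0.34]
tip in deck frame mm [30.4 10.9 76.1] psi 27.471331562350624 a 21.947085198545174 p 23.64956081555896 tilt [-0. -0. -1.] F tool [-0.2  1.1  0. ]
```

View pics/v6.png

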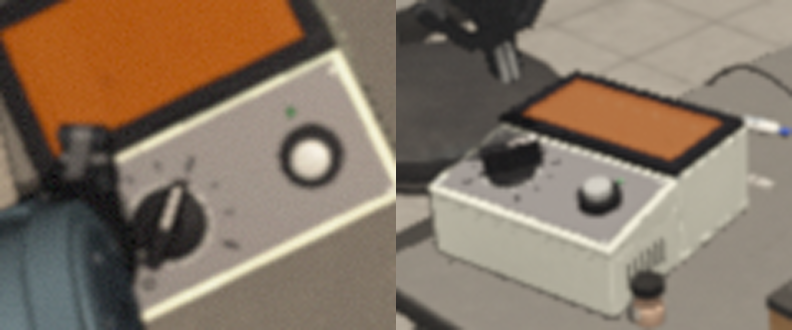

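The pointer line now runs (165,225)-(180,183), straight at the long sixth stroke at (190,162), and the lid is shut. Next I'll triangulate the button top.

```bash
python3 -c "
from h import *
t=load('t6');s=load('s6')
rows=[];rhs=[]
for c,f,x0,y0,n in((t,t['frame'],160,190,'t'),(s,s['frame'],210,130,'s')):
    f=f.astype(int); m=((f.min(2)>(185 if n=='t' else 150))).astype(np.uint8)
    u0,v0=(253,237) if n=='t' else (271,187)
    k,l,stt,cen=cv2.connectedComponentsWithStats(m[v0-12:v0+12,u0-12:u0+12])
    i=min(range(1,k),key=lambda i:np.hypot(*(cen[i]-12)) if stt[i,4]>15 else 99); p=cen[i]+[u0-12,v0-12]; print(n,p,stt[i])
    o,d=ray(c,*p); d/=np.linalg.norm(d); P=np.eye(3)-np.outer(d,d); rows.append(P); rhs.append(P@o)
X=np.linalg.lstsq(np.vstack(rows),np.hstack(rhs),rcond=None)[0]; print('box',box(X),'deck',D@(box(X)-HUB)*1e3)
for q,z in(((190,162),0),((168,232),0)): pass
for nm,q in(('m6',(190,162)),('m9',(231,244)),('m7',(215,171))):
    Xp=onz(t,160+q[0]/3.3,190+q[1]/3.3,.085); print(nm,D@(box(Xp)-HUB)*1e3)
"
```

```text
t [253.96721311 237.04918033] [ 9  8  9  9 61]
s [269.12765957 186.3556231 ] [  0   0  24  24 329]
box [-0.06407827 -0.05498727  0.0993367 ] deck [  0.10053599 -96.9872669   18.29722092]
m6 [ 27.34853396 -27.36941228  -1.06520596]
m9 [-28.53949119 -29.32755404   8.78936078]
m7 [ 15.78404054 -39.0877138    0.97392625]
```

>>> {"name": "servo_tool", "arguments": {"steps": [{"dp": [0, 0.003, 0.015], "twist": [0, 0, 0]}, {"dp": [0, 0.005, 0.025], "twist": [0, 0, 0]}, {"dp": [0, 0.006, 0.03], "twist": [0, 0, 0]}, {"dp": [0, 0.006, 0.027], "twist": [0, 0, 0]}, {"dp": [0, 0.003, 0.013], "twist": [0, 0, 0]}]}}

```text
clock: 13.2
tool_pos: [0.4581, 0.1587, 0.1789]
tcp_rot: [0.506, 0.567, 0.467, -0.451]
ft_force: [-0.2, 0.3, 0.0]
finger_gap: 0.001
```

```bash
python3 -c "
from h import *
deck()"
```

```text
t 13.20 tcp [-0.0795 -0.0571  0.1789] tip [-0.0751 -0.0571  0.1543] F [-0.    0.38  0.02] gap 0.001
axes [[0.172, 0.873, -0.456], [-0.0, -0.463, -0.886], [-0.985, 0.153, -0.08]] 0.025 q [ 0.05 -0.05  2.02  0.08  1.    0.06]
tip in deck frame mm [ -1.3 -99.1  74.3] psi 27.59256606728585 a 44.708395051563166 p -88.45515930430122 tilt [-0.001 -0.    -1.   ] F tool [-0.  -0.2 -0.3]
```

>>> {"name": "servo_tool", "arguments": {"steps": [{"dp": [0.012, 0, -0.0015], "twist": [0, 0, 0]}, {"dp": [0.015, 0, 0], "twist": [0, 0, 0]}, {"dp": [0.013, 0, 0], "twist": [0, 0, 0]}, {"dp": [0.008, 0, 0], "twist": [0, 0, 0]}, {"dp": [0, 0, 0], "twist": [0, 0, 0]}]}}

```text
clock: 13.7
tool_pos: [0.4645, 0.1659, 0.1307]
tcp_rot: [0.506, 0.566, 0.468, -0.452]
ft_force: [-0.1, 0.4, 0.2]
finger_gap: -0.002
```

>>> {"name": "servo_tool", "arguments": {"steps": [{"dp": [0.002, 0, 0], "twist": [0, 0, 0]}, {"dp": [0.002, 0, 0], "twist": [0, 0, 0]}, {"dp": [0.001, 0, 0], "twist": [0, 0, 0]}, {"dp": [0.001, 0, 0], "twist": [0, 0, 0]}, {"dp": [0, 0, 0], "twist": [0, 0, 0]}]}}

```text
clock: 14.2
tool_pos: [0.4668, 0.1657, 0.1271]
tcp_rot: [0.507, 0.568, 0.467, -0.451]
ft_force: [0.7, -0.5, -0.1]
finger_gap: 0.0
```

```bash
python3 -c "
from h import *
deck()"
```

```text
t 14.20 tcp [-0.0686 -0.0544  0.1271] tip [-0.0642 -0.0544  0.1024] F [ 0.44 -0.8  -0.14] gap 0.0
axes [[0.174, 0.873, -0.456], [-0.0, -0.463, -0.886], [-0.985, 0.154, -0.08]] 0.025 q [0.06 0.06 2.04 0.08 0.88 0.06]
tip in deck frame mm [  0.5 -96.4  21.4] psi 27.581649021088797 a 45.091607978086465 p -85.24671631903502 tilt [ 0. -0. -1.] F tool [0.2 0.7 0.5]
```

>>> {"name": "servo_tool", "arguments": {"steps": [{"dp": [0.001, 0, 0.001], "twist": [0, 0, 0]}, {"dp": [0.001, 0, 0], "twist": [0, 0, 0]}, {"dp": [0.001, 0, 0], "twist": [0, 0, 0]}, {"dp": [0.001, 0, 0], "twist": [0, 0, 0]}, {"dp": [0, 0, 0], "twist": [0, 0, 0]}]}}

```text
clock: 14.7
tool_pos: [0.4676, 0.165, 0.1231]
tcp_rot: [0.507, 0.568, 0.467, -0.451]
ft_force: [-0.2, -0.0, 4.1]
finger_gap: 0.0
```

>>> {"name": "servo_tool", "arguments": {"steps": [{"dp": [0.001, 0, 0], "twist": [0, 0, 0]}, {"dp": [0.001, 0, 0], "twist": [0, 0, 0]}, {"dp": [0.001, 0, 0], "twist": [0, 0, 0]}, {"dp": [0, 0, 0], "twist": [0, 0, 0]}, {"dp": [0, 0, 0], "twist": [0, 0, 0]}]}}

```text
clock: 15.2
tool_pos: [0.468, 0.1652, 0.1212]
tcp_rot: [0.507, 0.567, 0.467, -0.451]
ft_force: [-8.9, -3.0, 18.7]
finger_gap: 0.001
```

```bash
python3 -c "
from h import *
deck()"
```

```text
t 15.20 tcp [-0.0677 -0.0554  0.1212] tip [-0.0634 -0.0554  0.0966] F [-9.37  1.06 18.68] gap 0.001
axes [[0.174, 0.873, -0.455], [-0.001, -0.462, -0.887], [-0.985, 0.154, -0.08]] 0.025 q [0.06 0.08 2.04 0.08 0.87 0.06]
tip in deck frame mm [  0.3 -97.4  15.5] psi 27.54296251170876 a 45.320169181034245 p -86.23411024953117 tilt [ 0.    -0.001 -1.   ] F tool [-20.   -5.8   1.8]
```

It bottomed out: 4 N at 17.4 mm, then a hard stop at 20 N and about 15.5 mm, consistent with the full 5 mm of travel. I'll release and look.

>>> {"name": "servo_tool", "arguments": {"steps": [{"dp": [-0.004, 0, 0], "twist": [0, 0, 0]}, {"dp": [-0.006, 0, 0], "twist": [0, 0, 0]}, {"dp": [-0.015, 0, 0], "twist": [0, 0, 0]}, {"dp": [-0.03, 0, 0], "twist": [0, 0, 0]}, {"dp": [-0.03, 0, 0], "twist": [0, 0, 0]}]}}

```text
clock: 15.7
tool_pos: [0.4533, 0.1589, 0.2035]
tcp_rot: [0.506, 0.567, 0.468, -0.452]
ft_force: [0.6, -0.2, -0.1]
finger_gap: 0.004
```

>>> {"name": "servo_tool", "arguments": {"steps": [{"dp": [-0.03, 0, -0.02], "twist": [0, 0, 0]}, {"dp": [-0.02, 0, -0.03], "twist": [0, 0, 0]}, {"dp": [0, 0, -0.04], "twist": [0, 0, 0]}, {"dp": [0, 0, -0.04], "twist": [0, 0, 0]}, {"dp": [0, 0, -0.03], "twist": [0, 0, 0]}]}}

```text
clock: 16.2
tool_pos: [0.4523, 0.3167, 0.2659]
tcp_rot: [0.507, 0.567, 0.467, -0.451]
ft_force: [0.2, -0.2, 0.1]
finger_gap: -0.0
```

```bash
python3 -c "
from h import *
deck()
a=snap('top','t7.png')
s=snap('side','s7.png')
u=cv2.resize(a['frame'][150:290,150:310,::-1],None,fx=2.5,fy=2.8,interpolation=2)
w=cv2.resize(s['frame'][120:240,210:330,::-1],None,fx=3.3,fy=392/120,interpolation=2)
cv2.imwrite('pics/v7.png',np.hstack([u,w]))"
```

```text
t 16.20 tcp [-0.018   0.0885  0.2659] tip [-0.0136  0.0885  0.2413] F [ 0.09 -0.23  0.1 ] gap -0.0
axes [[0.174, 0.873, -0.455], [0.0, -0.462, -0.887], [-0.985, 0.154, -0.08]] 0.025 q [0.39 0.01 1.78 0.01 1.18 0.43]
tip in deck frame mm [ 74.4  46.5 149.3] psi 27.543016384266654 a 44.46842896760875 p 75.71300790142735 tilt [ 0.  0. -1.] F tool [-0.1  0.2  0.2]
```

View pics/v7.png

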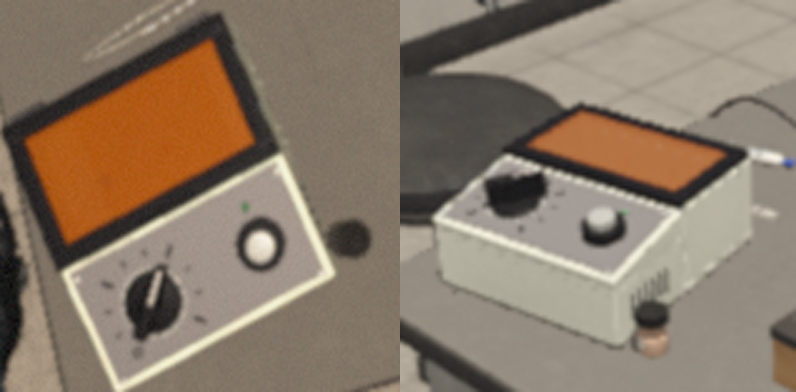

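The last picture shows the lid flush, the pointer line (150,305)-(158,268) aiming at the sixth stroke (168,250), the button up, and the jar and tweezers in place. I'm handing the job in.

```bash
python3 -c "
from rig import workorder
print(workorder.close_job())"
```

```text
the job is handed in; nothing more can be done
None
```

The cure was started as asked, and I handed the job in at about 16 s with the arm clear of everything. No verdict came back.

- **Lid:** I pushed it shut from about 50°. The fingertip ended at 101 mm, the given shut height, with a 9 N reaction, and the lid lies flush in the last picture.
- **Selector:** It started on the off ring, and I pushed the pointer clockwise with the outside of the shut fingers. The push force dropped to zero as it jumped onto the sixth click. Pictures before and after the button press show the pointer in line with the long sixth stroke.
- **Start button:** I pressed it last, along its axis. It gave 4 N part way, then a hard stop at about 20 N, roughly 5 to 6 mm below the last force-free reading. That fits full travel, but I could not read the travel directly. It stands up again in the last picture.
- **Bystanders:** Nothing else was touched; the jar and tweezers stand where they were. The last picture does not cover the dish, loupe, marker and dop stick, but the arm did not go near them.

My first batch of moves was refused over its format, with no motion. No other check failed. The two cameras agreed on the box position to about 2 mm, and the contact points bore that out.

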